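# Reset the length stop of a drilling fence

### The arm

A 6-joint arm with a two-finger parallel gripper is mounted at the origin on the work surface. World frame = base frame: x ahead of the robot, y to its left, z up, the work surface at z = 0. Lengths are in m, angles in rad, forces in N, time in s.
With the tool pointing down it reaches from about 0.425 to 0.95 m from the base axis. Payload 3.5 kg.
Tool frame: the origin (TCP) lies midway between the tips of the shut fingers; the grasp point (between the pads) lies 19 mm behind it; x points along the fingers, z is the direction in which the jaws open and shut, and the axes are right-handed (so a half turn about x gives the same grasp; the last joint's range is limited). The gripper opens to 85 mm and grips with 20 to 120 N. Pads are 22 mm wide; open, the fingers measure 114 mm over their backs; the gripper's body (76 mm by 85 mm) begins 54 mm behind the grasp point. The pads swing forward as they close: fully open they stand 13 mm farther back than shut.
Start: joints at [-1.497, 0.286, 1.577, -0, 1.279, -0.15], TCP at [0.15, -0.658, 0.231] pointing down, gripper open.
Joint ranges: [-2.77, 2.77], [-0.9, 2.22], [0.21, 2.48], [-1.53, 4.67], [0.24, 2.81], [-2.84, 2.84]. Speed limits (rad/s): [2.79, 2.79, 3.14, 3.14, 3.14, 3.14].

### API

Orientations are given as a unit quaternion [x, y, z, w].
In Python, from plant import readout, eyes, ctrl gives the robot as it stands.
- The arm moves only by the tool move_arm, never from a script. Its argument "commands" is a list of rows, each a list of 7 numbers: the turn, a rotation vector about the world's x, y, z in rad, then the shift along the world's x, y, z in mm, then the closure in counts, from 0 (fully open) to 255 (shut). A call has 1 to 12 rows; each row is the pose to reach, as a shift and turn from the pose measured when the call began; what a row does not reach only later rows make up. A row lasts 1/10 s, in which the tool goes at most 50 mm and 8.59 degrees, less where a joint would pass 70% of its speed; a pose out of reach is approached as far as the arm can. A call with a gripper value outside its range is refused whole. The fingers move at their own pace and stop on an object; "newtons" is the grip in N (left out, the last holds). Time passes only in rows, so rows that repeat a pose let the fingers close. It gives the time, the measured TCP pose, the force and the opening at its end, in the units of the state.
- readout.get_state(): the state, without advancing time (a new reading comes with each control period).
- eyes.read_camera(name): name is "side" or "top"; returns a dict with "color" (480x640x3 uint8, red, green, blue), "depth" (480x640 float32, m along the optical axis (not along the pixel's ray), 0 where there is no reading), "K" (3x3 intrinsics, pixels), "dist" ([k1, k2, p1, p2, k3] as OpenCV has them; the pictures are not rectified), "eye" and "attitude" of the camera in the world. Camera axes: x right, y down, z forward; pixel columns grow to the right and rows downward; lengths in m; the calibration is good to about 2 mm. A picture is of the moment at which its call begins.
- ctrl.sign_off(): hands the job in, once; it reports no verdict.
The state is a dict: "time": time; "qpos": joint angles; "dq": joint speeds; "joint_efforts": joint torques, N m; "eef_pos": TCP position; "tcp_rot": TCP orientation; "contact_force": force on the tool from outside, world axes, zero at the start; "wrist_torque": the same for the moment, N m; "opening": opening from 0.0 (shut) to 1.0 (fully open).
Only numpy, scipy, OpenCV 4.12 (cv2) and the standard library are available. Lean on these libraries where they do the work, as an engineer would, in place of code of your own. Each camera call takes 0.05 s, during which the arm holds its last target.

### The job

Set the drilling fence up for long bars: pull the hitch clip out of the stop's locking pin and lay it in the shallow aluminium tray, where it stays for now. Then pull the pin's black knob right up to its stop, slide the length stop along the rail to the end notch farthest from the blue vise, and let the pin spring fully home in that notch. Leave the other things on the bench where they are.

Things in the scene. Friction and masses are not known exactly. Their poses are not given: they have to be found in the camera images.
- rail: Steel rail fixed to the bench, 324 mm long, 52 mm wide, flat top 30 mm high, a 40 mm high plate at each end. Origin under its middle, on the bench; y along the rail, x across it (robot on the -x side), z up. Cross notches, 13 mm wide and 18 mm deep, in its top: at y = 0 (where the stop starts), +45, -45 mm, and an end notch near each end (see the end_notch points).
- end_notch_a (a point): Nominal place of the end notch at the rail's +y end: 100 mm from the rail's middle, 30 mm high. The notch is cut in a dark plate that can be bolted down anywhere within 8 mm of this along the rail; where is not measured and must be found by feel. The length stop can run to 115 mm from the middle, so 7 to 23 mm past the notch.
- end_notch_b (a point): The same at the rail's -y end (y = -100 mm, the notch within 8 mm of this). The two notch plates are set independently of each other.
- carriage: The length stop: green saddle round the rail, 60 mm along it, sliding only along the rail with about 2 N of drag. Origin on the bench under the locking pin's axis, in the middle of the rail's width; axes as the rail's. Saddle from x = -50 to +34 mm, top 47 mm high; an ear over the pin (34 mm wide, x = -16 to +36 mm) spans 61 to 69 mm high. A steel finger, 30 mm wide or less, reaches to x = +87 mm.
- knob (a point): Centre of the black round knob on top of the upright locking pin, 38 mm across, 20 mm high, sides upright; 93 mm above the bench when the pin is home. It pulls straight up 20 mm to a hard stop (113 mm). With spring and weight the pull needed is about 8 N to start and 13 N at the stop. With the hitch clip in, it rises only about 9 mm.
- pin_nose (a point): Centre of the pin's flat 10 mm nose, 79 mm below the knob's centre. Home, it reaches 16 mm into a notch, so the stop slides only with the pin pulled up more than 16 mm. Let go between notches, the nose rests on the rail's top (knob 16 mm above home); the stop can then be pushed along with about 4 N and the pin drops by itself over a notch.
- clip: Hitch clip (R-clip) of 5 mm steel wire, 119 mm long, about 48 g. Origin under its loop's centre, at the wire's underside; x along its straight leg to the tip 101 mm away. It lies flat on the saddle, loop to the robot, the leg through the pin's cross hole (82 mm from the loop's centre), a sprung bent leg round the pin. Drawn level along its own -x with about 15 N it is free after 30 mm.
- clip_loop (a point): Centre of the clip's round wire loop, 35 mm across outside, 25 mm inside, wire 5 mm thick; about 49 mm above the bench at the start, 32 mm beyond the saddle's edge, with nothing under it.
- clip_tip (a point): Tip of the clip's straight leg, 101 mm from the loop's centre.
- tray: Shallow aluminium tray, fixed, 130 mm in its x by 170 mm in its y, 24 mm high, walls and floor 4 mm, open above; origin under its centre.
- vise: Blue drill vise with a bar in its jaws, fixed beyond one end of the rail, in line with the stop's finger; origin on the bench under the middle of its jaws. Its body is 90 mm along the rail, the bar 170 mm; highest part 80 mm. It tells which end of the rail is the near one: the stop must go to the other end.
- bit_stand: Wooden stand of twist drills, fixed beyond the other end of the rail, 90 mm by 80 mm, 100 mm high; origin under its centre.
- wrench: Open wrench, dark steel, 150 mm long, lying (leave it where it is).
- setting_block: Plain steel setting block 50 x 75 x 25 mm, origin under its centre (leave it where it is).
- flat_bars: Two flat steel bars lying one on the other, 190 x 30 mm, 16 mm high in all, origin under the centre (leave it where it is).
- tea_glass: Empty tea glass, 68 mm across, 95 mm high (leave it where it is).
- oil_can: Round green can, 68 mm across, 130 mm high (leave it where it is).
- hammer: Hammer with a wooden handle, 260 mm long, lying (leave it where it is).
- paste_jar: White jar with a steel cap, 72 mm across, 60 mm high (leave it where it is).
- chip_brush: Hand brush with a wooden handle, 190 mm long, lying (leave it where it is).
Mind the look-alikes: they are no part of the job. Several things have the shape of the tray; the one meant has the colours described above.

How it is judged:
On the way, in this order (a step that is already met when the one before it is completed fails the run):
1. the hitch clip is out of the locking pin (distance between clip and knob above 0.15 m), for 0.1 s.
2. the locking pin is pulled up to its stop (z of knob in the frame of rail above 0.1105 m), for 0.1 s.
At the end, for the whole second after the job is handed in: The stop is at the end notch farthest from the vise (pin 87 to 113 mm from the rail's middle), pin home (knob within 2.5 mm of home height); the clip lies still in the tray (loop centre and leg tip inside its outline, under 30 mm high) (((y of vise in the frame of rail below 0 m and y of knob in the frame of rail between 0.087 and 0.113 m) or (y of vise in the frame of rail above 0 m and y of knob in the frame of rail between -0.113 and -0.087 m)) and z of knob in the frame of rail below 0.0955 m and x of clip_loop in the frame of tray between -0.065 and 0.065 m and y of clip_loop in the frame of tray between -0.085 and 0.085 m and z of each of clip_loop, clip_tip in the frame of tray below 0.03 m and x of clip_tip in the frame of tray between -0.065 and 0.065 m and y of clip_tip in the frame of tray between -0.085 and 0.085 m and linear speed of clip below 0.02 m/s); the robot touches nothing.
It fails at once if one of the other loose things on the bench is moved more than 25 mm (distance of any of wrench, setting_block, flat_bars, tea_glass, oil_can, hammer, paste_jar, chip_brush from where it was at the start of the episode above 0.025 m).
It also fails if it takes over 54 s, if anything falls off the work surface, if the arm or the gripper's body presses on something with over 40 N, if the wrist force passes 120 N, or if a joint passes its speed limit or range.

## Working session

There is one attempt and no reset: what is moved stays moved. The work goes in short steps, Python scripts to look and compute and a tool call to move; the robot and the scene stay as the last step left them, time stands still between calls to the robot, and variables do not carry over. Pictures are saved under pics/ and viewed, and the job is handed in when it is done.

Besides the shell and the picture viewer there is one more tool, called after "Request:" as name([rows], argument=value, ...), one row to a line, values as JSON. move_arm: Moves the arm, as the interface text tells. Its arguments: {"type":"object","properties":{"commands":{"type":"array"},"newtons":{"type":"number"}},"required":["commands"]}

```bash
ls; mkdir -p pics; cat > h.py <<'E'
import numpy as np, cv2
from plant import readout, eyes, ctrl
from scipy.spatial.transform import Rotation as R
def save(n,im): cv2.imwrite('pics/'+n+'.png',im[:,:,::-1])
def Rm(c):
    a=np.array(c['attitude']); return a if a.shape==(3,3) else R.from_quat(a).as_matrix()
def ray(c,uv):
    p=cv2.undistortPoints(np.array(uv,float).reshape(-1,1,2),np.array(c['K']),np.array(c['dist'],float)).reshape(-1,2)
    d=np.c_[p,np.ones(len(p))]@Rm(c).T
    return np.array(c['eye']),d
def plane(c,uv,z):
    e,d=ray(c,uv); return e+d*((z-e[2])/d[:,2])[:,None]
def dep(c,uv):
    e,d=ray(c,uv); D=c['depth']; return np.array([e+dd*D[int(round(v)),int(round(u))] for (u,v),dd in zip(np.reshape(uv,(-1,2)),d)])
E
python3 - <<'E'
from h import *
import pickle
for n in ['top','side']:
    c=eyes.read_camera(n); save(n+'0',c['color']); pickle.dump(c,open(n+'0.pkl','wb'))
    print(n,c['eye'],c['attitude'],c['K'],c['dist'],(c['depth']>0).mean())
print(readout.get_state())
E
```

```text
pics
top [ 0.45480562 -0.00613172  1.37729726] [-0.6984864   0.7145229  -0.03004003  0.02591095] [[447.19181698   0.         319.91090823]
 [  0.         447.19181698 247.73419337]
 [  0.           0.           1.        ]] [0.00682559 0.         0.         0.         0.        ] 0.9961555989583334
side [-0.30195616  0.5413863   1.00600696] [-0.42789262  0.80501959 -0.35687763  0.20369027] [[551.77078389   0.         318.08537848]
 [  0.         551.77078389 243.50473856]
 [  0.           0.           1.        ]] [-0.06835509  0.          0.          0.          0.        ] 0.9958919270833333
{'time': 0.1, 'qpos': array([-1.49696522e+00,  2.87128579e-01,  1.57801388e+00,  2.02742761e-05,
        1.27859102e+00, -1.50002863e-01]), 'dq': array([ 0.00104239, -0.00190445, -0.0046731 , -0.00016345, -0.00176247,
       -0.0004633 ]), 'joint_efforts': array([ 3.88810895e-04, -4.07295513e+01, -2.93701011e+01, -1.18619946e-04,
        3.44028667e-03,  1.45266182e-05]), 'eef_pos': array([ 0.14981768, -0.65756551,  0.2300602 ]), 'tcp_rot': array([ 0.44159139,  0.55322146, -0.44047167,  0.55220265]), 'contact_force': array([ 0.27702623, -0.41895142, -0.8756558 ]), 'wrist_torque': array([ 0.06450571, -0.04586382,  0.00566975]), 'opening': 0.9999739646526726}
```

View pics/top0.png

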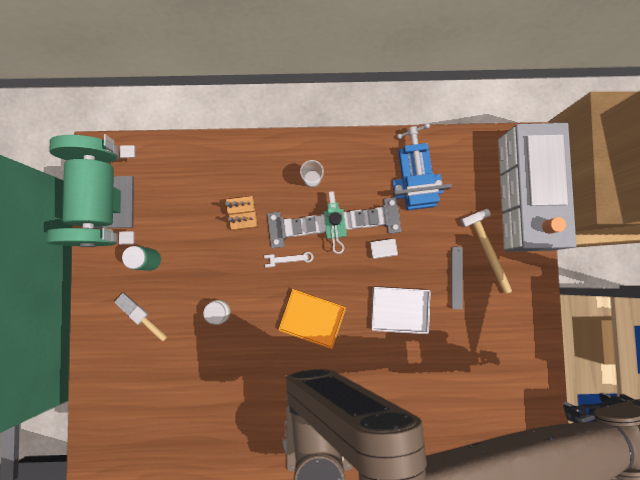

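View pics/side0.png

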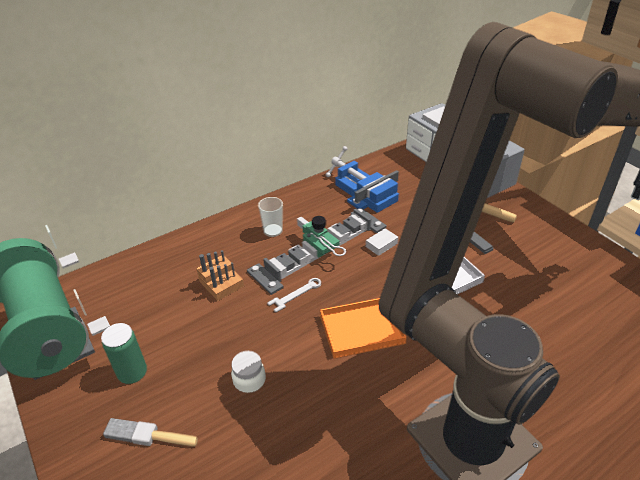

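The top view shows two tray shapes: an orange one at (312,318) and a grey-white one at (401,310). The second fits "aluminium". The blue vise is at (418,180) on the right, which is -y, so the stop goes left (+y), toward the drill stand at (241,213). I'll check both with enlarged crops.

```bash
python3 - <<'E'
from h import *
import pickle
t=pickle.load(open('top0.pkl','rb'))['color']; s=pickle.load(open('side0.pkl','rb'))['color']
a=cv2.resize(t[180:350,255:445],None,fx=4,fy=3.5,interpolation=cv2.INTER_CUBIC)
a=cv2.resize(t[180:345,255:445],(760,660//1),interpolation=cv2.INTER_CUBIC)[:600]; save('c1',a)
b=cv2.resize(s[190:310,240:400],(800,600),interpolation=cv2.INTER_CUBIC); save('c2',b)
E
```

```text
(no output)
```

View pics/c1.png

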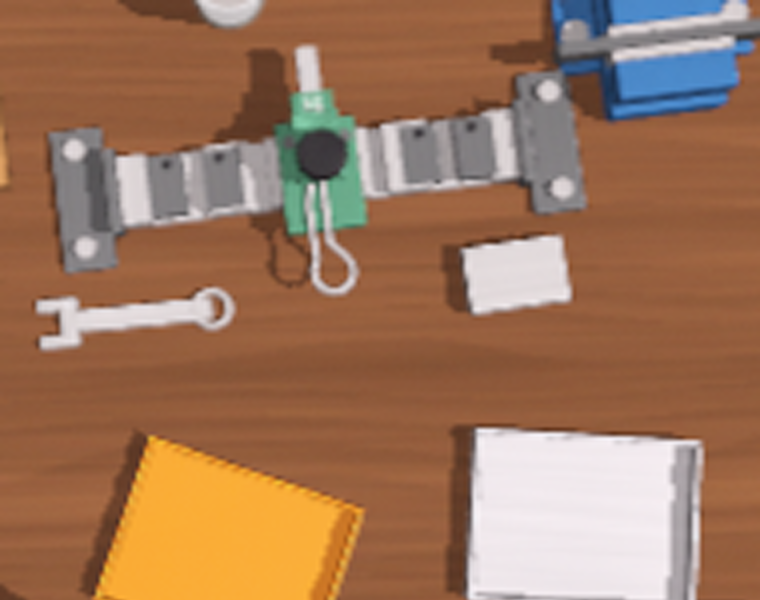

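View pics/c2.png

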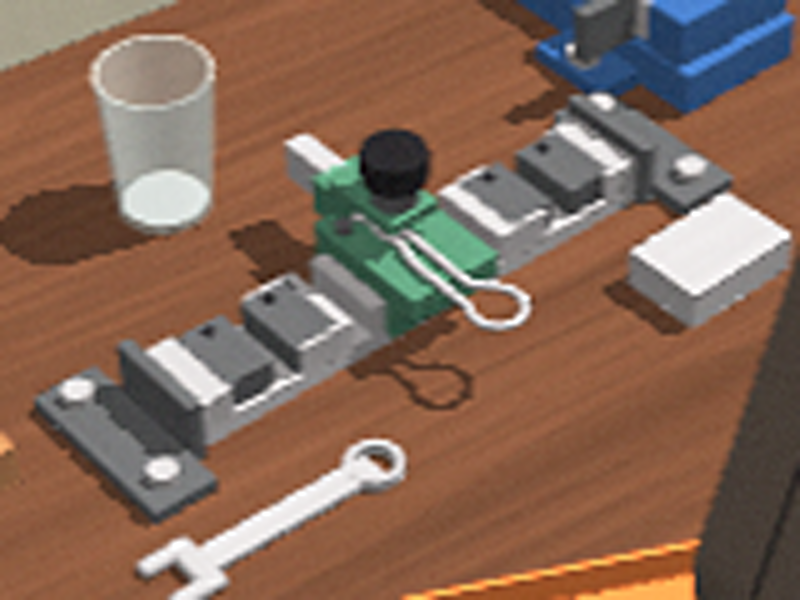

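The crops confirm it: the grey-white metal tray at (401,310) is the aluminium one, and the other is orange. The clip loop is at about (338,247) top and (340,251) side. The knob is at (335,218) top and (319,221) side. Next I measure by triangulation.

```bash
cat >> h.py <<'E'
def tri(c1,u1,c2,u2):
    e1,d1=ray(c1,[u1]); e2,d2=ray(c2,[u2]); d1=d1[0];d2=d2[0]
    s=np.linalg.lstsq(np.c_[d1,-d2],e2-e1,rcond=None)[0]
    a=e1+s[0]*d1;b=e2+s[1]*d2
    return (a+b)/2,np.linalg.norm(a-b)
E
python3 - <<'E'
from h import *
import pickle
t=pickle.load(open('top0.pkl','rb')); s=pickle.load(open('side0.pkl','rb'))
# loop (bright, in box): 
for n,c,(x0,y0,x1,y1) in [('t',t,(328,236,350,258)),('s',s,(322,236,350,262))]:
    im=c['color'][y0:y1,x0:x1].astype(int); m=(im.min(2)>140)
    print(n); print('\n'.join(''.join('#' if v else '.' for v in r) for r in m))
for n,c,(x0,y0,x1,y1) in [('t',t,(322,206,350,232)),('s',s,(306,208,335,235))]:
    im=c['color'][y0:y1,x0:x1].astype(int); m=(im.max(2)<70)
    print(n,x0,y0); print('\n'.join(''.join('#' if v else '.' for v in r) for r in m))
    ys,xs=np.nonzero(m);print(xs.mean()+x0,ys.mean()+y0)
# tray mask in top
hsv=cv2.cvtColor(t['color'],cv2.COLOR_RGB2HSV)
m=((hsv[...,1]<50)&(hsv[...,2]>110)).astype(np.uint8); 
cs,_=cv2.findContours(m,0,2)
for k in cs:
    if cv2.contourArea(k)>250:
        r=cv2.minAreaRect(k); b=cv2.boxPoints(r)
        if r[0][1]>200 and 190<r[0][0]<460: print(r); print(np.round(plane(t,b,0.024),4).tolist())
# end plates corners & green carriage
m=((hsv[...,0]>60)&(hsv[...,0]<85)&(hsv[...,1]>90)).astype(np.uint8)
m[:, :300]=0;m[:,370:]=0
ys,xs=np.nonzero(m);print('green',xs.min(),xs.max(),ys.min(),ys.max())
E
```

```text
t
....##..##............
....##..##............
....##..##............
....##..###...........
.....##..##...........
.....##..###..........
.....##...###.........
.....##.....##........
.....##......##.......
.....##.......##......
.....##.......##......
.....##.......##......
.....##.......##......
.....##.......##......
.....###.....###......
......###...###.......
.......#######........
.........####.........
......................
......................
......................
......................
s
#................####.....##
##..........................
.###........................
..###.......................
#..###......................
##...##.....................
###...###.........#.........
.###...###..................
..###...###.................
...###...###................
.....##....#######..........
......###......######.......
.......###..........###.....
........###..........###....
..........##..........##....
...........##.........##....
...........##.........##....
............###......##.....
.............#########......
................####........
..........
[... 2440 characters left out ...]
-0.447, 0.024], [0.3708, -0.4381, 0.024], [0.3714, -0.4081, 0.024]]
((383.6699523925781, 248.1899871826172), (16.970561981201172, 25.597267150878906), 81.8698959350586)
[[0.5773, -0.1673, 0.024], [0.5867, -0.2448, 0.024], [0.5353, -0.2502, 0.024], [0.5261, -0.173, 0.024]]
((296.9076843261719, 226.76156616210938), (34.9777946472168, 56.43579864501953), 82.87498474121094)
[[0.6723, 0.1446, 0.024], [0.6901, -0.0269, 0.024], [0.5833, -0.0375, 0.024], [0.5657, 0.1328, 0.024]]
((371.176513671875, 220.20590209960938), (35.41019821166992, 56.995872497558594), 75.96376037597656)
[[0.6766, -0.077, 0.024], [0.7156, -0.2476, 0.024], [0.6091, -0.27, 0.024], [0.5706, -0.1003, 0.024]]
green 324 345 204 237
```

```bash
python3 - <<'E'
from h import *
import pickle
t=pickle.load(open('top0.pkl','rb')); s=pickle.load(open('side0.pkl','rb'))
print('loop',tri(t,(338.2,247.6),s,(338.2,250.6)))
print('loop depth-ring', dep(t,[(333,247),(343,247),(338,252.5)]))
print('knobtop tri',tri(t,(334.8,218.3),s,(318.6,219.5)), 'dep',dep(t,[(335,218)]),dep(s,[(318.5,220)]))
b=np.array([(74,150),(86,247),(548,90),(562,187)])/4+[255,180]-0.4
B=dep(t,b);print('bolts',B)
m1=(B[0]+B[1])/2;m2=(B[2]+B[3])/2;d=m1-m2;print('mid',(m1+m2)/2,'len',np.linalg.norm(d),'yaw',np.degrees(np.arctan2(-d[0],d[1])))
print('bolts z .012',plane(t,b,.012))
print('tray rim/floor',dep(t,[(400,310),(373,310),(401,289)]))
# rail top points at z~0.03 by depth
D=t['depth'];pts=[]
uv=[(u,v) for u in range(262,408) for v in range(195,250)]
P=dep(t,uv);k=(P[:,2]>.024)&(P[:,2]<.035);Q=P[k];
c=Q[:,:2].mean(0);w,v=np.linalg.eigh(np.cov(Q[:,:2].T));print('railtop',len(Q),c,v[:,1],np.sqrt(w),np.degrees(np.arctan2(-v[0,1],v[1,1])),np.median(Q[:,2]))
for z in (.047,.069): 
  Q=P[abs(P[:,2]-z)<.003];print(z,len(Q),Q.mean(0) if len(Q) else 0)
E
```

```text
loop (array([ 0.56085239, -0.06765733,  0.04698396]), np.float64(0.005019309960815847))
loop depth-ring [[ 0.56148606 -0.05420219  0.0476778 ]
 [ 0.56069069 -0.08394509  0.04923523]
 [ 0.5446098  -0.06862075  0.0491369 ]]
knobtop tri (array([ 0.64030886, -0.0588594 ,  0.10167956]), np.float64(0.0015996369699579798)) dep [[ 0.64069269 -0.0601084   0.10177002]] [[ 0.63626648 -0.05499194  0.10452789]]
bolts [[ 0.6596356   0.1257693   0.01961703]
 [ 0.58542403  0.11822181  0.01421612]
 [ 0.69843153 -0.23908518  0.01741007]
 [ 0.62305022 -0.2470865   0.01777086]]
mid [ 0.64163534 -0.06054514  0.01725352] len 0.3670762376691172 yaw 5.975078881299571
bolts z .012 [[ 0.66078476  0.1265093   0.012     ]
 [ 0.58563639  0.11842399  0.012     ]
 [ 0.69940075 -0.24001194  0.012     ]
 [ 0.62376437 -0.2481093   0.012     ]]
tray rim/floor [[ 0.36782561 -0.25497654  0.0049306 ]
 [ 0.37093124 -0.17032285  0.0246232 ]
 [ 0.4317405  -0.2569329   0.02372088]]
railtop 1178 [ 0.63410937 -0.0815719 ] [0.00194616 0.99999811] [0.03019036 0.10965661] -0.11150693296360663 0.02926398066192515
0.047 269 [ 0.62081359 -0.0614063   0.04692565]
0.069 55 [ 0.6605067  -0.05506158  0.06875061]
```

```bash
python3 - <<'E'
from h import *
s=readout.get_state(); M=R.from_quat(s['tcp_rot']).as_matrix(); print(M.round(3)); print('zyaw',np.degrees(np.arctan2(M[1,2],M[0,2])))
M0=M; 
for zy in (96,-84):
    a=np.radians(zy); z=np.array([np.cos(a),np.sin(a),0]);x=np.array([0,0,-1]);G=np.c_[x,np.cross(z,x),z]
    print(zy,(R.from_matrix(G)*R.from_matrix(M0).inv()).as_rotvec().round(3))
print((np.array([.560,-.068,.15])-s['eef_pos'])*1000)
E
```

```text
[[-0.     0.975  0.222]
 [ 0.002  0.222 -0.975]
 [-1.     0.    -0.002]]
zyaw -77.17557350827852
96 [ 0.000e+00 -3.000e-03  3.022e+00]
-84 [-0.002 -0.    -0.119]
[410.18232016 589.56550857 -80.06020305]
```

Request:
move_arm([
  [0, 0, -0.119, 120, 170, -30, 0],
  [0, 0, -0.119, 240, 340, -60, 0],
  [0, 0, -0.119, 330, 480, -80, 0],
  [0, 0, -0.119, 410, 590, -80, 0],
  [0, 0, -0.119, 410, 590, -80, 0],
  [0, 0, -0.119, 410, 590, -80, 0],
  [0, 0, -0.119, 410, 590, -80, 0],
  [0, 0, -0.119, 410, 590, -80, 0],
  [0, 0, -0.119, 410, 590, -80, 0],
  [0, 0, -0.119, 410, 590, -80, 0],
  [0, 0, -0.119, 410, 590, -80, 0],
  [0, 0, -0.119, 410, 590, -80, 0],
], newtons=90)

```text
time: 1.3
eef_pos: [0.4903, -0.1666, 0.1625]
tcp_rot: [0.474, 0.526, -0.473, 0.525]
contact_force: [0.3, -0.1, 0.9]
opening: 1.002
```

```bash
python3 - <<'E'
from h import *
s=readout.get_state();M=R.from_quat(s['tcp_rot']).as_matrix(); print(s['time'],s['eef_pos'],s['qpos'],'zyaw',np.degrees(np.arctan2(M[1,2],M[0,2])),s['contact_force'])
E
```

```text
1.3 [ 0.49030231 -0.16655438  0.16251794] [-0.52449443  0.00815225  2.02036096  0.0020812   1.1141889   0.94065931] zyaw -83.999747787906 [ 0.29892271 -0.0534867   0.85265538]
```

Request:
move_arm([
  [0, 0, 0, 35, 50, 0, 0],
  [0, 0, 0, 70, 99, -10, 0],
  [0, 0, 0, 70, 99, -30, 0],
  [0, 0, 0, 70, 99, -60, 0],
  [0, 0, 0, 70, 99, -60, 0],
  [0, 0, 0, 70, 99, -60, 0],
])

```text
time: 1.9
eef_pos: [0.5596, -0.0675, 0.1019]
tcp_rot: [0.473, 0.527, -0.473, 0.524]
contact_force: [0.9, 0.4, 0.3]
opening: 1.001
```

```bash
python3 - <<'E'
from h import *
s=readout.get_state(); print(s['eef_pos'])
c=eyes.read_camera('top'); d=eyes.read_camera('side')
a=cv2.resize(c['color'][190:290,280:400],(480,400),interpolation=cv2.INTER_CUBIC)
b=cv2.resize(d['color'][190:290,280:360],(320,400),interpolation=cv2.INTER_CUBIC)
save('p1',np.hstack([a,b]))
E
```

```text
[ 0.55956555 -0.06746167  0.10188642]
```

View pics/p1.png

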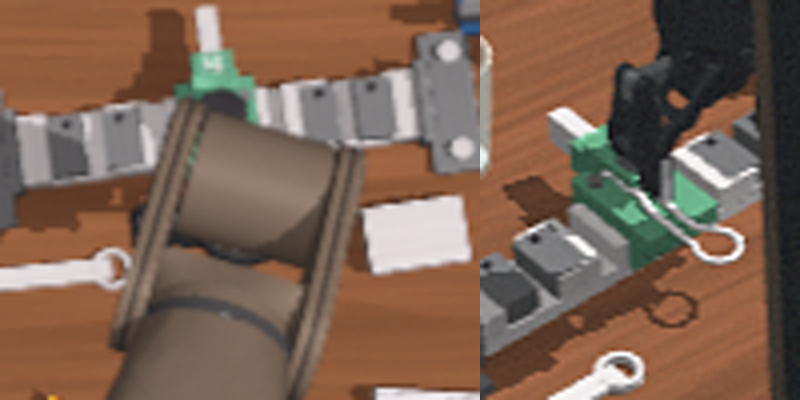

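The gripper is above the loop (side crop, about (715,245)) and the fingers straddle it. Now I descend.

Request:
move_arm([
  [0, 0, 0, 0, 0, -35, 0],
  [0, 0, 0, 0, 0, -70, 0],
  [0, 0, 0, 0, 0, -70, 0],
  [0, 0, 0, 0, 0, -70, 0],
])

```text
time: 2.4
eef_pos: [0.5615, -0.0691, 0.0353]
tcp_rot: [0.475, 0.525, -0.473, 0.526]
contact_force: [-0.1, 0.5, 0.3]
opening: 0.998
```

```bash
python3 - <<'E'
from h import *
d=eyes.read_camera('side')
b=cv2.resize(d['color'][190:300,260:380],(654,600),interpolation=cv2.INTER_CUBIC)
save('p2',b)
E
```

```text
(no output)
```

View pics/p2.png

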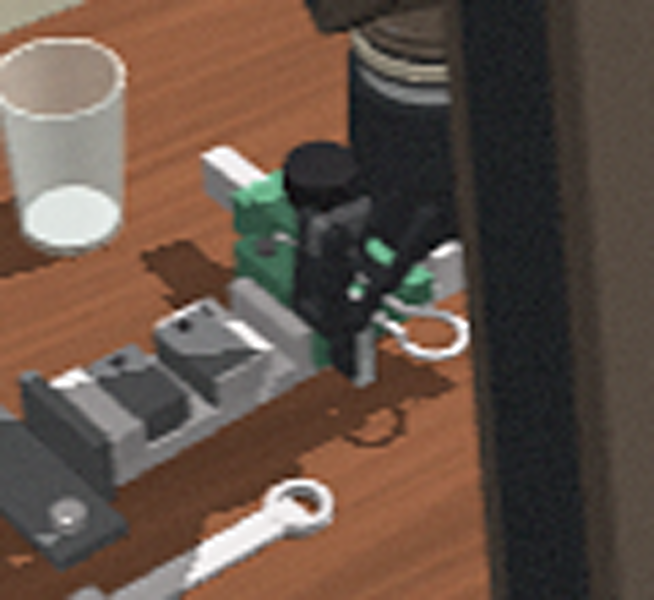

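The +y finger tip is at about (360,378) in the crop and the loop centre at (432,332). That matches the expected 42 mm half opening along the rail direction. Closing.

Request:
move_arm([
  [0, 0, 0, -1, 1, -3, 255],
  [0, 0, 0, -1, 1, -3, 255],
  [0, 0, 0, -1, 1, -3, 255],
  [0, 0, 0, -1, 1, -3, 255],
  [0, 0, 0, -1, 1, -3, 255],
  [0, 0, 0, -1, 1, -3, 255],
  [0, 0, 0, -1, 1, -3, 255],
  [0, 0, 0, -1, 1, -3, 255],
], newtons=90)

```text
time: 3.25
eef_pos: [0.562, -0.0683, 0.0342]
tcp_rot: [0.475, 0.523, -0.472, 0.527]
contact_force: [-1.7, 0.2, 5.7]
opening: 0.351
```

```bash
python3 - <<'E'
from h import *
d=eyes.read_camera('side')
b=cv2.resize(d['color'][190:300,260:380],(654,600),interpolation=cv2.INTER_CUBIC)
save('p3',b)
E
```

```text
(no output)
```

View pics/p3.png

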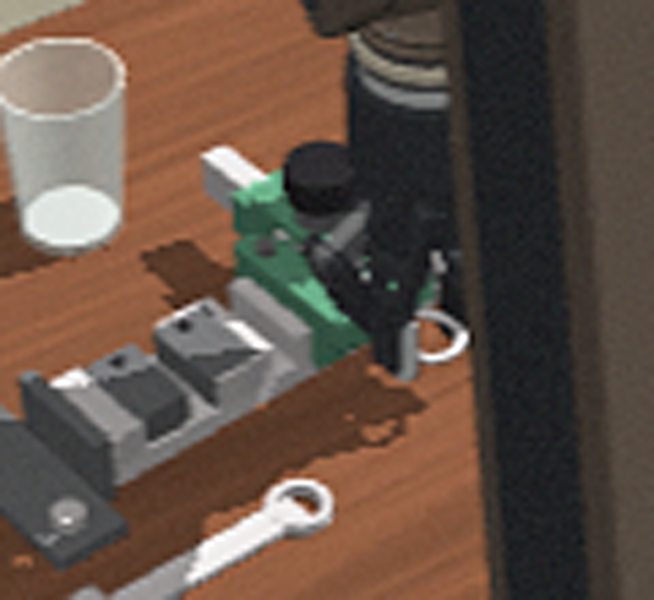

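Request:
move_arm([
  [0, 0, 0, -8, -1, 0, 255],
  [0, 0, 0, -16, -2, 0, 255],
  [0, 0, 0, -24, -2.5, 0, 255],
  [0, 0, 0, -32, -3.5, 0, 255],
  [0, 0, 0, -40, -4, 0, 255],
  [0, 0, 0, -40, -4, 0, 255],
])

```text
time: 3.9
eef_pos: [0.5201, -0.0721, 0.0334]
tcp_rot: [0.475, 0.524, -0.472, 0.526]
contact_force: [-0.6, -0.5, -0.8]
opening: 0.351
```

```bash
python3 - <<'E'
from h import *
d=eyes.read_camera('side');c=eyes.read_camera('top')
b=cv2.resize(d['color'][190:300,260:380],(436,400),interpolation=cv2.INTER_CUBIC)
a=cv2.resize(c['color'][200:300,290:380],(360,400),interpolation=cv2.INTER_CUBIC)
save('p4',np.hstack([b,a]))
E
```

```text
(no output)
```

View pics/p4.png

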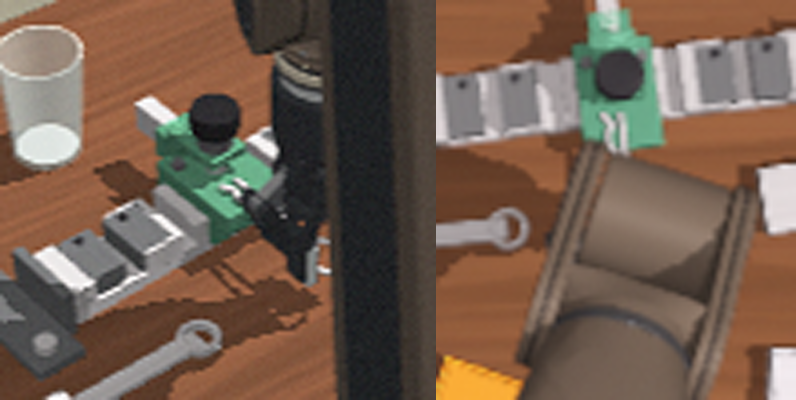

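The clip is out of the pin: its leg end shows on the saddle in the top crop at (615,130), short of the pin. The loop is held between the pads. Now I pull clear, lift and carry.

Request:
move_arm([
  [0, 0, 0, -20, -2, 2, 255],
  [0, 0, 0, -25, -3, 30, 255],
  [0, 0, 0, -30, -10, 70, 255],
  [0, 0, 0.14, -40, -40, 100, 255],
  [0, 0, 0.28, -60, -80, 100, 255],
  [0, 0, 0.42, -80, -120, 100, 255],
  [0, 0, 0.56, -105, -160, 100, 255],
  [0, 0, 0.7, -130, -195, 100, 255],
  [0, 0, 0.84, -155, -226, 100, 255],
  [0, 0, 0.98, -155, -226, 100, 255],
  [0, 0, 1.12, -155, -226, 100, 255],
  [0, 0, 1.26, -155, -226, 100, 255],
])

```text
time: 5.2
eef_pos: [0.3663, -0.2992, 0.1342]
tcp_rot: [0.081, 0.702, -0.077, 0.703]
contact_force: [-0.1, -0.5, -0.9]
opening: 0.35
```

```bash
python3 - <<'E'
from h import *
s=readout.get_state();M=R.from_quat(s['tcp_rot']).as_matrix(); print(s['time'],s['eef_pos'],s['qpos'],'zyaw',np.degrees(np.arctan2(M[1,2],M[0,2])),s['contact_force'],M[:,0])
d=eyes.read_camera('side');c=eyes.read_camera('top')
b=cv2.resize(d['color'][200:400,300:500],(400,400),interpolation=cv2.INTER_CUBIC)
a=cv2.resize(c['color'][250:400,310:460],(400,400),interpolation=cv2.INTER_CUBIC)
save('p5',np.hstack([b,a]))
E
```

```text
5.2 [ 0.36632129 -0.29918153  0.13417299] [-0.90247331 -0.05871283  2.14279666  0.0055966   1.06072308 -0.68012541] zyaw -12.89670032045979 [-0.09032115 -0.50751705 -0.93324287] [ 0.00184579  0.00554406 -0.99998293]
```

View pics/p5.png

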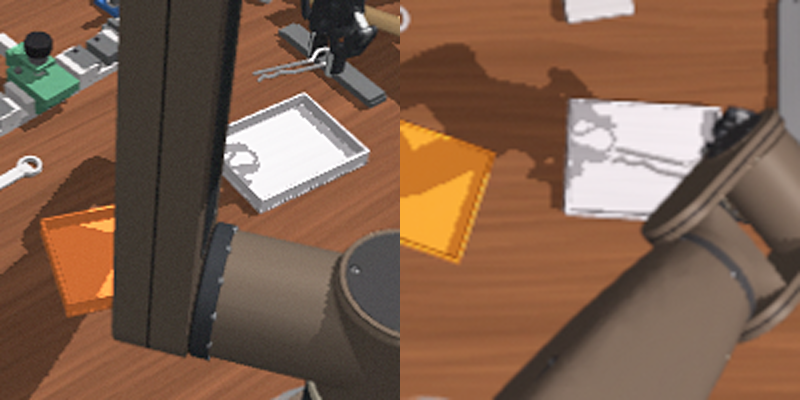

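The clip is held level over the aluminium tray, with its leg pointing along the tray's +y (top crop, tip near (615,152)). I finish the turn and lower.

Request:
move_arm([
  [0, 0, 0.14, -1, 1, -40, 255],
  [0, 0, 0.14, -1, 1, -80, 255],
  [0, 0, 0.14, -1, 1, -105, 255],
  [0, 0, 0.14, -1, 1, -118, 255],
  [0, 0, 0.14, -1, 1, -124, 255],
  [0, 0, 0.14, -1, 1, -124, 255],
  [0, 0, 0.14, -1, 1, -124, 255],
])

```text
time: 6.0
eef_pos: [0.3665, -0.2987, 0.0115]
tcp_rot: [0.033, 0.705, -0.031, 0.707]
contact_force: [0.5, -0.5, -0.1]
opening: 0.35
```

```bash
python3 - <<'E'
from h import *
d=eyes.read_camera('side');c=eyes.read_camera('top')
b=cv2.resize(d['color'][200:320,380:500],(400,400),interpolation=cv2.INTER_CUBIC)
a=cv2.resize(c['color'][260:360,350:450],(400,400),interpolation=cv2.INTER_CUBIC)
save('p6',np.hstack([b,a]))
E
```

```text
(no output)
```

View pics/p6.png

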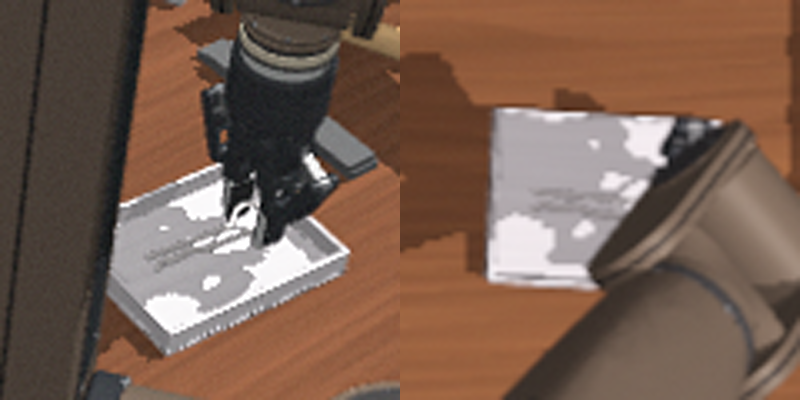

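The clip is inside the tray and its leg is centred (top crop (540,195)). Lower a little, open partly, then rise.

Request:
move_arm([
  [0, 0, 0, 0, 0, -3, 255],
  [0, 0, 0, 0, 0, -3, 255],
  [0, 0, 0, 0, 0, -3, 110],
  [0, 0, 0, 0, 0, -3, 95],
  [0, 0, 0, 0, 0, -3, 95],
  [0, 0, 0, 0, 0, -3, 95],
  [0, 0, 0, 0, 0, 5, 95],
  [0, 0, 0, 0, 0, 30, 95],
  [0, 0, 0, 0, 0, 70, 95],
  [0, 0, 0, 0, 0, 110, 95],
  [0, 0, 0, 0, 0, 160, 0],
  [0, 0, 0, 0, 0, 160, 0],
])

```text
time: 7.3
eef_pos: [0.3697, -0.3025, 0.1804]
tcp_rot: [0.029, 0.702, -0.035, 0.711]
contact_force: [-0.5, -1.3, 0.3]
opening: 0.936
```

```bash
python3 - <<'E'
from h import *
d=eyes.read_camera('side');c=eyes.read_camera('top')
b=cv2.resize(d['color'][200:320,380:500],(400,400),interpolation=cv2.INTER_CUBIC)
a=cv2.resize(c['color'][260:360,350:450],(400,400),interpolation=cv2.INTER_CUBIC)
save('p7',np.hstack([b,a]))
E
```

```text
(no output)
```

View pics/p7.png

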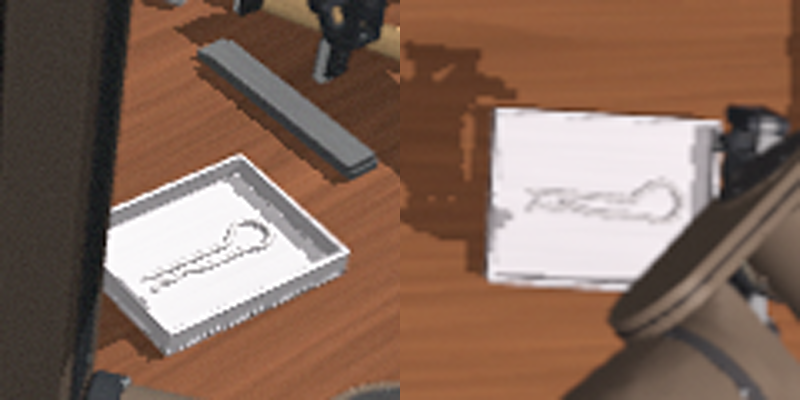

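The clip lies flat and fully inside the aluminium tray: loop at about (660,203), tip near (530,195) in the top crop. Next is the knob.

Request:
move_arm([
  [0, 0, -0.14, 30, 27, 0, 0],
  [0, 0, -0.28, 60, 54, 0, 0],
  [0, 0, -0.42, 90, 81, 0, 0],
  [0, 0, -0.56, 120, 108, 0, 0],
  [0, 0, -0.7, 150, 135, 0, 0],
  [0, 0, -0.84, 180, 162, 0, 0],
  [0, 0, -0.98, 210, 189, 0, 0],
  [0, 0, -1.12, 240, 216, 0, 0],
  [0, 0, -1.26, 271, 243, 0, 0],
  [0, 0, -1.38, 271, 243, 0, 0],
  [0, 0, -1.38, 271, 243, -10, 0],
  [0, 0, -1.38, 271, 243, -20, 0],
])

```text
time: 8.6
eef_pos: [0.6371, -0.0565, 0.1514]
tcp_rot: [0.472, 0.524, -0.476, 0.526]
contact_force: [-0.3, -1.0, -0.2]
opening: 0.996
```

```bash
cat > st.py <<'E'
from h import *
import sys
s=readout.get_state();M=R.from_quat(s['tcp_rot']).as_matrix(); print(s['time'],s['eef_pos'].round(4),'zyaw',np.degrees(np.arctan2(M[1,2],M[0,2])).round(2),s['contact_force'].round(1),'xax',M[:,0].round(3),'op',round(s['opening'],3))
d=s['eef_pos'][:2]-[.6405,-.0595]; print('rail x,y',(d@[.9945,.1045]).round(4),(d@[-.1045,.9945]).round(4))
a=np.radians(-84); z=np.array([np.cos(a),np.sin(a),0]);x=np.array([0,0,-1]);G=np.c_[x,np.cross(z,x),z]
print('rotfix',(R.from_matrix(G)*R.from_matrix(M).inv()).as_rotvec().round(3))
if len(sys.argv)>1:
    d=eyes.read_camera('side');c=eyes.read_camera('top')
    b=cv2.resize(d['color'][180:300,240:360],(400,400),interpolation=cv2.INTER_CUBIC)
    a=cv2.resize(c['color'][170:270,270:370],(400,400),interpolation=cv2.INTER_CUBIC)
    save(sys.argv[1],np.hstack([b,a]))
E
python3 st.py p8
```

```text
8.6 [ 0.6371 -0.0565  0.1514] zyaw -84.11 [-0.3 -1.  -0.2] xax [-0.002 -0.005 -1.   ] op 0.996
rail x,y -0.0031 0.0033
rotfix [ 0.005 -0.002  0.002]
```

View pics/p8.png

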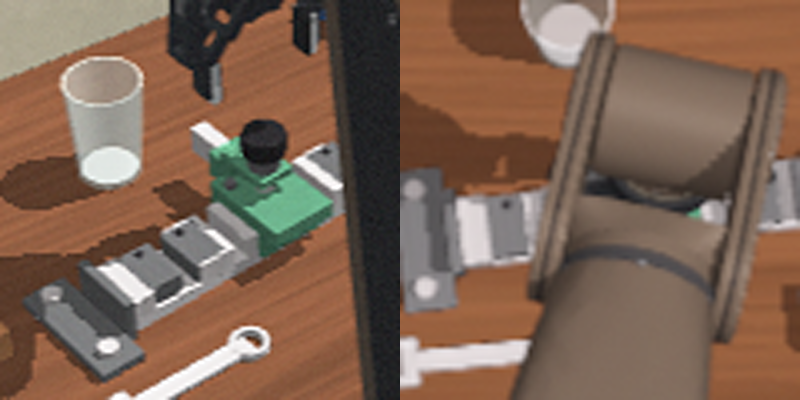

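The fingers straddle the knob (side crop: tips at about (208,90) and (305,50), knob (264,140)). Descend and grip.

Request:
move_arm([
  [0.005, -0.002, 0, 3, -3, -30, 0],
  [0.005, -0.002, 0, 3, -3, -60, 0],
  [0.005, -0.002, 0, 3, -3, -76, 0],
  [0.005, -0.002, 0, 3, -3, -76, 0],
  [0.005, -0.002, 0, 3, -3, -76, 0],
])

```text
time: 9.2
eef_pos: [0.6389, -0.0601, 0.0745]
tcp_rot: [0.473, 0.526, -0.475, 0.524]
contact_force: [-0.6, 0.7, 0.1]
opening: 0.996
```

```bash
python3 st.py p9
```

```text
9.2 [ 0.6389 -0.0601  0.0745] zyaw -84.22 [-0.6  0.7  0.1] xax [-0.003  0.001 -1.   ] op 0.996
rail x,y -0.0017 -0.0004
rotfix [-0.001 -0.003  0.004]
```

View pics/p9.png

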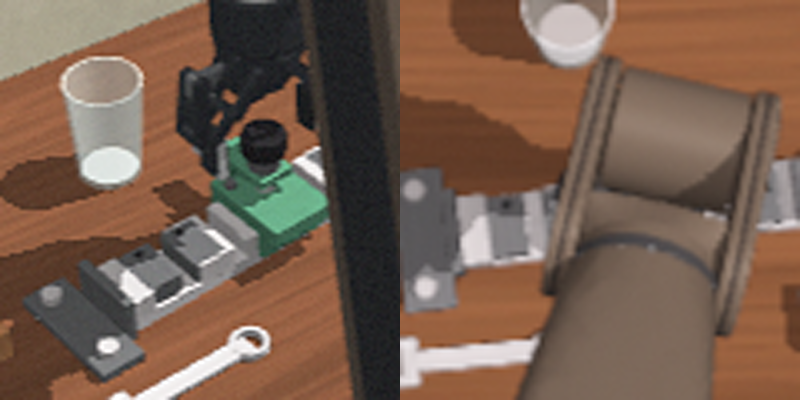

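Request:
move_arm([
  [0, 0, 0, 1, 0, 0, 255],
  [0, 0, 0, 1, 0, 0, 255],
  [0, 0, 0, 1, 0, 0, 255],
  [0, 0, 0, 1, 0, 0, 255],
  [0, 0, 0, 1, 0, 0, 255],
  [0, 0, 0, 1, 0, 0, 255],
  [0, 0, 0, 1, 0, 0, 255],
], newtons=90)

```text
time: 10.0
eef_pos: [0.6416, -0.0605, 0.0775]
tcp_rot: [0.474, 0.524, -0.474, 0.525]
contact_force: [-1.1, 0.1, 4.8]
opening: 0.417
```

```bash
python3 st.py p10
```

```text
10.0 [ 0.6416 -0.0605  0.0775] zyaw -84.19 [-1.1  0.1  4.8] xax [ 0.001 -0.001 -1.   ] op 0.417
rail x,y 0.001 -0.0011
rotfix [0.001 0.001 0.003]
```

View pics/p10.png

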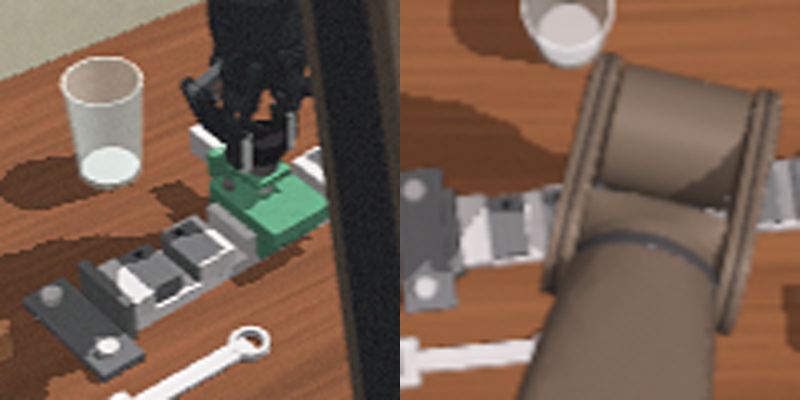

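The knob is held between the pads (side crop (268,140)). Pull up.

Request:
move_arm([
  [0, 0, 0, 0, 0, 6, 255],
  [0, 0, 0, 0, 0, 12, 255],
  [0, 0, 0, 0, 0, 17, 255],
  [0, 0, 0, 0, 0, 20, 255],
  [0, 0, 0, 0, 0, 23, 255],
  [0, 0, 0, 0, 0, 23, 255],
  [0, 0, 0, 0, 0, 23, 255],
])

```text
time: 10.8
eef_pos: [0.6414, -0.0603, 0.0976]
tcp_rot: [0.474, 0.524, -0.474, 0.525]
contact_force: [7.6, -1.5, -10.5]
opening: 0.417
```

```bash
python3 st.py p11
```

```text
10.8 [ 0.6414 -0.0603  0.0976] zyaw -84.2 [  7.6  -1.5 -10.5] xax [ 0.001 -0.    -1.   ] op 0.417
rail x,y 0.0008 -0.0008
rotfix [0.    0.001 0.003]
```

View pics/p11.png

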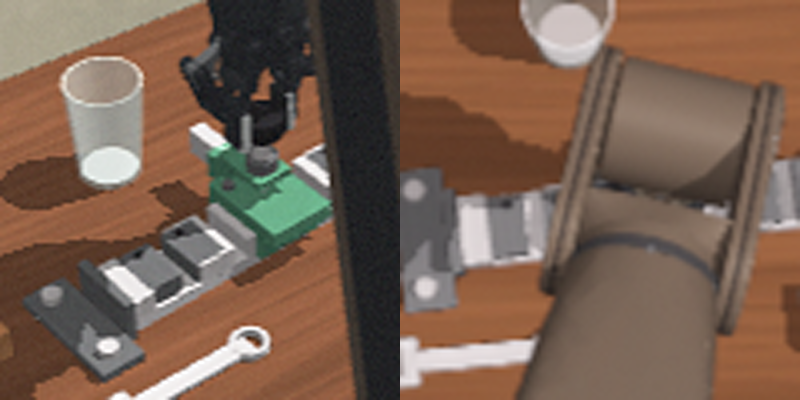

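Request:
move_arm([
  [0, 0, 0, -0.5, 0, 3, 255],
  [0, 0, 0, -0.5, 0, 5, 255],
  [0, 0, 0, -0.5, 0, 5, 255],
  [0, 0, 0, -0.5, 0, 5, 255],
])

```text
time: 11.3
eef_pos: [0.6412, -0.0597, 0.0978]
tcp_rot: [0.475, 0.524, -0.473, 0.525]
contact_force: [13.0, -1.2, -20.2]
opening: 0.412
```

```bash
python3 st.py p12
```

```text
11.3 [ 0.6412 -0.0597  0.0978] zyaw -84.22 [ 13.   -1.2 -20.2] xax [ 0.004  0.    -1.   ] op 0.412
rail x,y 0.0007 -0.0003
rotfix [-0.     0.004  0.004]
```

View pics/p12.png

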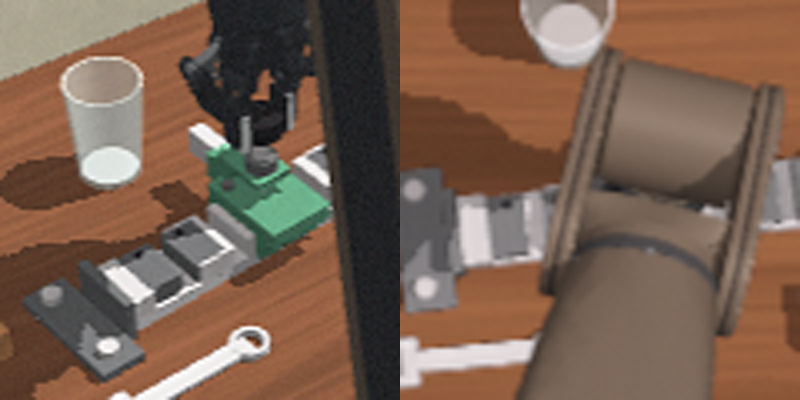

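The knob is hard on its stop: 20.3 mm of rise, and pulling further raised the force with no motion. Slide toward +y along the rail, pin held up.

Request:
move_arm([
  [0, 0, 0, -0.2, 4, 2, 255],
  [0, 0, 0, -1, 12, 2, 255],
  [0, 0, 0, -2, 22, 2, 255],
  [0, 0, 0, -3, 32, 2, 255],
  [0, 0, 0, -4, 42, 2, 255],
  [0, 0, 0, -5, 52, 2, 255],
  [0, 0, 0, -6, 62, 2, 255],
  [0, 0, 0, -7, 70, 2, 255],
  [0, 0, 0, -8, 78, 2, 255],
  [0, 0, 0, -8.3, 80, 2, 255],
  [0, 0, 0, -8.3, 80, 2, 255],
])

```text
time: 12.5
eef_pos: [0.633, 0.0211, 0.0972]
tcp_rot: [0.476, 0.524, -0.473, 0.526]
contact_force: [7.5, 1.1, -12.6]
opening: 0.415
```

```bash
python3 st.py p13
```

```text
12.5 [0.633  0.0211 0.0972] zyaw -84.21 [  7.5   1.1 -12.6] xax [ 0.005  0.001 -1.   ] op 0.415
rail x,y 0.001 0.0809
rotfix [-0.001  0.005  0.004]
```

View pics/p13.png

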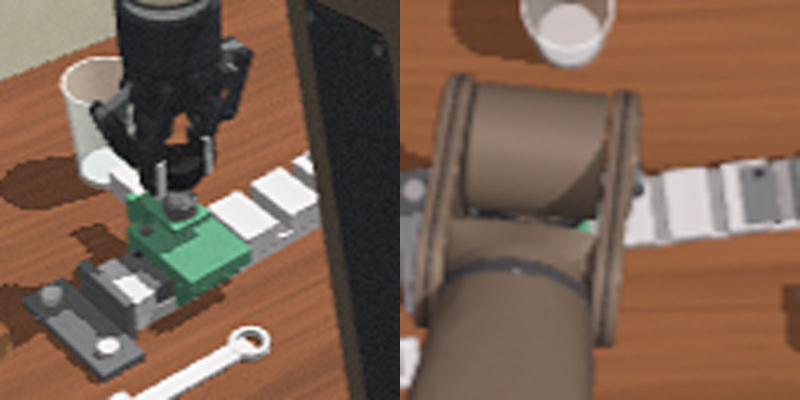

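The stop is now at about y = +81 mm with the pin up and the glass still in place. Lower until the nose rests on the rail, then loosen slightly.

Request:
move_arm([
  [0, 0, 0, 0, 0, -2, 255],
  [0, 0, 0, 0, 0, -5, 255],
  [0, 0, 0, 0, 0, -5, 255],
  [0, 0, 0, 0, 0, -5, 255],
  [0, 0, 0, 0, 0, -5, 132],
  [0, 0, 0, 0, 0, -8, 132],
  [0, 0, 0, 0, 0, -8, 132],
])

```text
time: 13.3
eef_pos: [0.6323, 0.0212, 0.0881]
tcp_rot: [0.475, 0.524, -0.473, 0.525]
contact_force: [-0.9, -0.0, 0.4]
opening: 0.484
```

```bash
python3 st.py p14
```

```text
13.3 [0.6323 0.0212 0.0881] zyaw -84.22 [-0.9 -0.   0.4] xax [ 0.003  0.002 -1.   ] op 0.484
rail x,y 0.0003 0.0811
rotfix [-0.002  0.003  0.004]
```

View pics/p14.png

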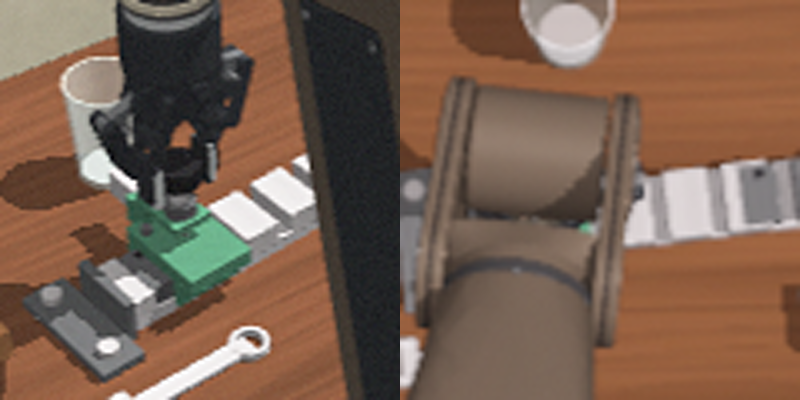

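Request:
move_arm([
  [0, 0, 0, 0, 1, -3, 132],
  [0, 0, 0, -0.2, 2, -4, 132],
  [0, 0, 0, -0.3, 3, -4, 132],
  [0, 0, 0, -0.4, 4, -4, 132],
  [0, 0, 0, -0.5, 5, -4, 132],
  [0, 0, 0, -0.6, 6, -4, 132],
  [0, 0, 0, -0.7, 7, -4, 132],
  [0, 0, 0, -0.8, 8, -4, 132],
  [0, 0, 0, -0.9, 9, -4, 132],
  [0, 0, 0, -1.0, 10, -4, 132],
  [0, 0, 0, -1.1, 11, -4, 132],
  [0, 0, 0, -1.2, 12, -4, 132],
])

```text
time: 14.6
eef_pos: [0.6314, 0.0311, 0.0839]
tcp_rot: [0.475, 0.523, -0.474, 0.526]
contact_force: [1.2, -6.7, -2.8]
opening: 0.48
```

```bash
python3 st.py
```

```text
14.6 [0.6314 0.0311 0.0839] zyaw -84.21 [ 1.2 -6.7 -2.8] xax [ 0.004 -0.002 -1.   ] op 0.48
rail x,y 0.0004 0.0911
rotfix [0.002 0.004 0.004]
```

Request:
move_arm([
  [0, 0, 0, -0.2, 2, 0, 132],
  [0, 0, 0, -0.3, 3, 0, 132],
  [0, 0, 0, -0.4, 4, 0, 132],
  [0, 0, 0, -0.5, 5, 0, 132],
  [0, 0, 0, -0.6, 6, 0, 132],
  [0, 0, 0, -0.7, 7, 0, 132],
  [0, 0, 0, -0.8, 8, 0, 132],
])

```text
time: 15.3
eef_pos: [0.6307, 0.0363, 0.0835]
tcp_rot: [0.473, 0.522, -0.475, 0.528]
contact_force: [0.7, -12.4, -3.9]
opening: 0.479
```

```bash
python3 st.py p15
```

```text
15.3 [0.6307 0.0363 0.0835] zyaw -84.12 [  0.7 -12.4  -3.9] xax [ 0.004 -0.008 -1.   ] op 0.479
rail x,y 0.0002 0.0963
rotfix [0.008 0.004 0.002]
```

View pics/p15.png

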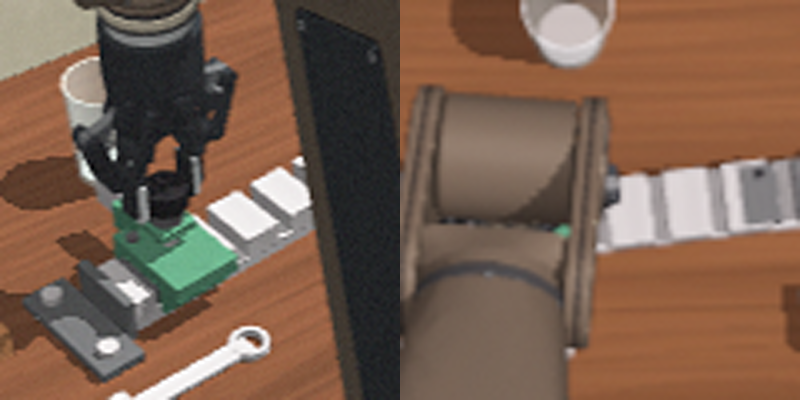

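Request:
move_arm([
  [0, 0, 0, -0.2, 2, 0, 132],
  [0, 0, 0, -0.3, 3, 0, 132],
  [0, 0, 0, -0.4, 4, 0, 132],
  [0, 0, 0, -0.4, 4, 0, 132],
])

```text
time: 15.8
eef_pos: [0.6306, 0.0362, 0.0834]
tcp_rot: [0.47, 0.52, -0.476, 0.53]
contact_force: [0.9, -13.5, -3.2]
opening: 0.481
```

```bash
python3 st.py; python3 - <<'E'
from h import *
d=eyes.read_camera('side')
save('p16',cv2.resize(d['color'][205:285,250:330],(600,600),interpolation=cv2.INTER_CUBIC))
E
```

```text
15.8 [0.6306 0.0362 0.0834] zyaw -84.05 [  0.9 -13.5  -3.2] xax [ 0.005 -0.015 -1.   ] op 0.481
rail x,y 0.0002 0.0962
rotfix [0.015 0.005 0.001]
```

View pics/p16.png

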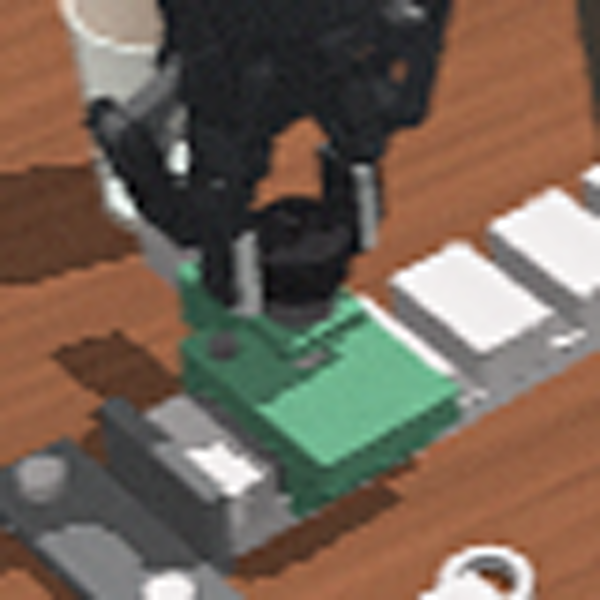

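The stop no longer moves under 13 N, so the pin seems to have dropped into the notch. In the crop the knob at (300,255) sits close to the ear. I relax, open and rise, then verify.

Request:
move_arm([
  [0.01, 0, 0, 0, -2, 0, 120],
  [0.01, 0, 0, 0, -2, 0, 100],
  [0.01, 0, 0, 0, -2, 0, 100],
  [0.01, 0, 0, 0, -2, 15, 100],
  [0.01, 0, 0, 0, -2, 50, 100],
  [0.01, 0, 0, 0, -2, 90, 60],
  [0, 0, 0, -40, -40, 120, 0],
  [0, 0, 0, -90, -80, 130, 0],
  [0, 0, 0, -130, -120, 130, 0],
  [0, 0, 0, -170, -160, 130, 0],
  [0, 0, 0, -170, -200, 130, 0],
  [0, 0, 0, -170, -200, 130, 0],
])

```text
time: 17.05
eef_pos: [0.4594, -0.1657, 0.2153]
tcp_rot: [0.471, 0.519, -0.477, 0.531]
contact_force: [0.3, 0.0, -1.2]
opening: 1.0
```

```bash
python3 - <<'E'
from h import *
import pickle
d=eyes.read_camera('side');c=eyes.read_camera('top')
pickle.dump((c,d),open('fin.pkl','wb'))
save('p17',np.hstack([cv2.resize(d['color'][205:285,250:330],(400,400),interpolation=cv2.INTER_CUBIC),cv2.resize(c['color'][180:260,260:340],(400,400),interpolation=cv2.INTER_CUBIC)]))
for n,c_,(x0,y0,x1,y1) in [('t',c,(285,200,325,245)),('s',d,(275,220,305,252))]:
    m=(c_['color'][y0:y1,x0:x1].max(2)<70)
    print(n,x0,y0); print('\n'.join(''.join('#' if v else '.' for v in r) for r in m))
print(readout.get_state()['eef_pos'])
E
```

```text
t 285 200
........................................
........................................
........................................
........................................
........................................
........................................
........................................
........................................
........................................
........................................
........................................
........................................
........................................
........................................
........................................
........................................
........................................
..............######....................
.............#########..................
............###########.................
...........############.................
...........############.................
............###########.................
............##########..................
............##########..................
............###########.................
.............#########..
[... 1094 characters left out ...]
...........
.............###..............
...........########...........
.........###########..........
........#############.........
........#############.........
.......##############.........
........##############........
........##############........
........##############........
........#############.........
........#############.........
........#############.........
.........###########..........
..........#########...........
..........##########..........
.....#.....########...........
...........#######............
.............##...............
..............................
..............................
.....#........................
[ 0.46009849 -0.16574454  0.21515278]
```

View pics/p17.png

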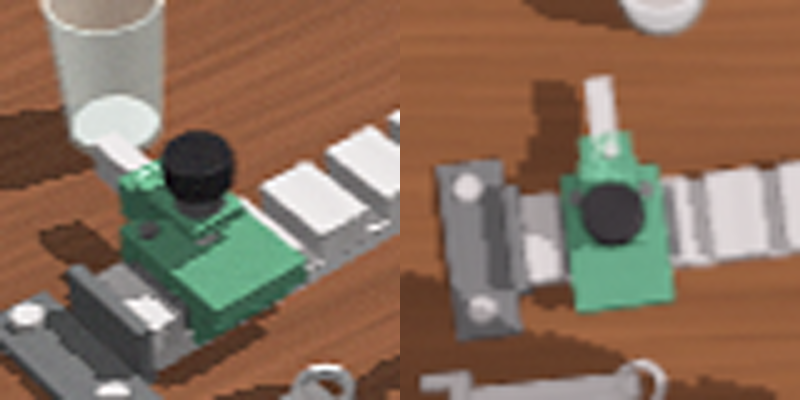

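```bash
python3 - <<'E'
from h import *
import pickle
c,d=pickle.load(open('fin.pkl','rb'))
K,e=tri(c,(301.8,222.2),d,(289.8,234.3)); print(K,e,'dep',dep(c,[(302,222)]),dep(d,[(290,235)]))
for p in (K,dep(c,[(302,222)])[0]):
    q=p[:2]-[.6405,-.0595];print('rail',q@[.9945,.1045],q@[-.1045,.9945],p[2])
P=dep(c,[(u,v) for u in range(298,306) for v in range(218,227)]);print('top z med',np.median(P[:,2]))
t=pickle.load(open('top0.pkl','rb'));P=dep(t,[(u,v) for u in range(331,339) for v in range(214,223)]);print('start z med',np.median(P[:,2]))
# clip: crop
save('p18',np.hstack([cv2.resize(d['color'][240:320,390:490],(400,320),interpolation=cv2.INTER_CUBIC),cv2.resize(c['color'][270:350,360:440],(320,320),interpolation=cv2.INTER_CUBIC)]))
save('p19',c['color'])
E
```

```text
[0.63032963 0.03557441 0.10429746] 0.00013268207924159447 dep [[0.6315867  0.03510453 0.09902425]] [[0.62719888 0.03692551 0.10484421]]
rail -0.00017915711434245816 0.09561430384468618 0.10429745900194226
rail 0.0010218920671261375 0.09501564723654572 0.09902425172495022
top z med 0.10256069270310242
start z med 0.10248565785224706
```

View pics/p18.png

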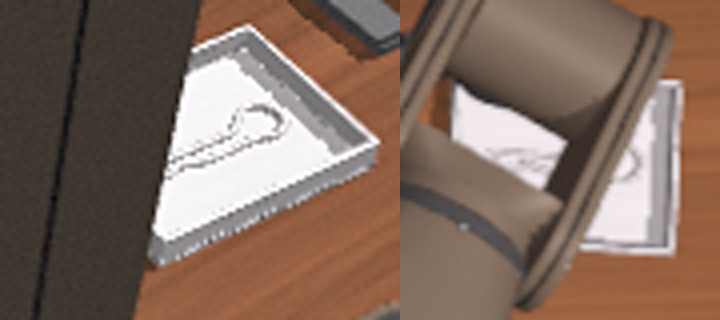

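View pics/p19.png

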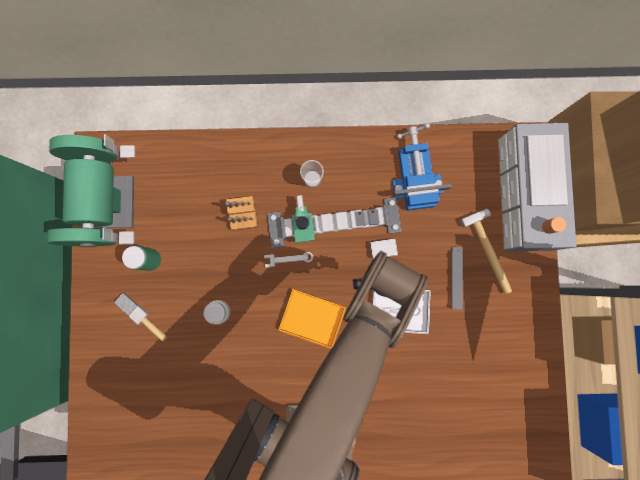

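Knob top height is 102.6 mm, against 102.5 mm at the start, so the pin is home. It sits at rail y of about 95.5 mm. The clip is flat in the tray, the other things are where they were, and the arm is clear.

```bash
python3 - <<'E'
from h import *
print(ctrl.sign_off())
E
```

```text
the job is handed in; nothing more can be done
None
```

The job is handed in, at about 17 s of the 54 s allowed. The sign-off gave no verdict, so these results are from my own last checks.

- **Clip:** I drew it out of the pin and laid it in the aluminium tray. The pictures show it flat and well inside the outline.
- **Pin at its stop:** I pulled the knob up until it stopped. It rose about 20.3 mm, and pulling further only raised the force.
- **Slide to the far notch:** The vise is at the rail's -y end, so I slid the stop to the +y end. I then pushed it along slowly until the pin dropped and the stop no longer moved under 13 N.
- **Final position:** The pin is about 95.5 mm from the rail's middle. By the top camera's depth, the knob's top is at 102.6 mm, against 102.5 mm at the start, so the pin is home. Triangulating from both cameras gave 104.3 mm. That is 1.8 mm higher than the depth reading at the start and still within the 2.5 mm allowed, but the two measurements disagree slightly.
- **Surroundings:** In the last top picture the other things are where they started, and the arm is clear of everything.

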